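# Park the die grinder on its rest and draw the charged pack from the charger

## Robot

A 6-joint arm with a two-finger parallel gripper is mounted at the origin on the work surface. World frame = base frame: x ahead of the robot, y to its left, z up, the work surface at z = 0. Lengths are in mm, angles in rad, forces in N, time in s.
With the tool pointing down it reaches from about 400 to 925 mm from the base axis. Payload 12.5 kg.
Tool frame: the origin (TCP) lies midway between the tips of the shut fingers; the grasp point (between the pads) lies 19 mm behind it (env.grip_depth is the distance from the TCP to the grasp point, in mm); z points along the fingers, y is the line along which they close (so a half turn about z gives the same grasp; the last joint's range is limited). The gripper opens to 95 mm and grips with 3 to 60 N. Pads are 20 mm wide; open, the fingers measure 119 mm over their backs; the gripper's body (75 mm by 180 mm) begins 59 mm behind the grasp point.
Start: joints at [-1.37, 0.491, 1.559, -0, 1.092, -0.106], TCP at [188.779, -595.827, 214.661] pointing down, gripper open.
Joint ranges: [-3.1, 3.1], [-0.84, 2.19], [0.05, 2.79], [-1.13, 4.28], [0.06, 2.93], [-2.69, 2.69]. Speed limits (rad/s): [2.22, 2.22, 2.79, 3.14, 3.14, 3.14].

## Interface

Orientations are given as [roll, pitch, yaw] about the fixed x, y, z axes, in that order (R = Rz(yaw) Ry(pitch) Rx(roll)).
In Python, from cell import monitor, viewer, order, env gives the robot as it stands.
- The arm moves only by the tool move_arm, never from a script. Its argument "moves" is one flat list of numbers, 4 for each row, row after row: the shift along the tool's x, y, z normalised to -1 to 1, where 1 is 0.15 m, then the turn about the tool's z normalised to -1 to 1, where 1 is pi/2 rad. A call has 1 to 10 rows; each row shifts and turns the commanded pose from where the row before left it, along the tool's axes as they then stand; what a row does not reach is not made up. A row lasts 1/8 s, in which the tool goes at most 62.5 mm and 10.7 degrees, less where a joint would pass 70% of its speed; a pose out of reach is approached as far as the arm can. A call with a number of a shift or a turn outside -1 to 1 is refused whole. A call with a gripper value outside its range is refused whole. "claw" is the finger opening in mm, from 0 to 95.1, set as the call begins (left out, the last holds). The fingers move at their own pace and stop on an object; the grip force is fixed at half the most. Time passes only in rows, so rows that do not move let the fingers close. It gives the time, the measured TCP pose, the force, the opening and the grip force at its end, in the units of the state.
- monitor.state(): the state, without advancing time (a new reading comes with each control period).
- viewer.read_camera(name): name is "scene" or "top" or "wrist"; returns the picture (420x560x3 uint8, red, green, blue); there is no depth.
- viewer.camera_info(name): a dict with "K" (3x3 intrinsics, pixels), "camera_from_world" (4x4, takes a point from world to camera coordinates). Camera axes: x right, y down, z forward; pixel columns grow to the right and rows downward; lengths in mm; the calibration is good to about 2 mm. A picture is of the moment at which its call begins: read the wrist's pose just before it. camera_info takes no time and is no camera call; for the wrist camera it gives the pose at the moment of the call.
- order.job_done(): hands the job in; it is judged then, once.
The state is a dict: "t": time; "joints": joint angles; "qvel": joint speeds; "tau": joint torques, N m; "eef_pos": TCP position; "tcp_rot": TCP orientation; "ft_force": force on the tool from outside, world axes, zero at the start; "moment": the same for the moment, N m; "opening": opening from 0.0 (shut) to 1.0 (fully open); "grip_force": force on a finger pad.
Only numpy, scipy, OpenCV 4.12 (cv2) and the standard library are available. Lean on these libraries where they do the work, as an engineer would, in place of code of your own. Each camera call takes 0.05 s, during which the arm holds its last target. There are 200 camera calls.

## Task

The die grinder needs a fresh battery: lay it in its sloped rest, seated down in both forks with the burr at the low end, let go of it, and never let the burr touch anything. Then pinch both side catches of the battery pack standing in the charger fully in, lift the pack straight out and finish while still holding it by its pinched catches, upright and a hand's breadth clear above the charger. Leave everything else on the bench where it is.

Things in the scene. Friction and masses are not known exactly. Their poses are not given: they have to be found in the camera images.
- grinder: Straight cordless die grinder without battery, dark plastic, about 0.57 kg, 279 mm long, lying level. Origin on its axis at mid-barrel (centre of mass within 5 mm), 25 mm above the bench as it lies; x along the axis to the burr. Barrel: 40 mm round, x -60 to +60 mm. Behind it the open, empty 50 x 50 mm battery housing (x -60 to -121), in front a 50 x 50 mm head (x +60 to +82).
- grinder_grip (a point): Place to grip the grinder: on its axis at mid-barrel (the origin), from above, fingers closing across the 40 mm barrel; stay within 15 mm along the axis. Its roll about the axis does not matter in the rest.
- burr: The steel burr and its 6 mm shank, fixed to the grinder's nose beyond a nose and collet (34 and 22 mm across, to grinder x = +114 mm). The burr is 12 mm thick. This body's origin and axes are the grinder's, not at the burr.
- burr_tip (a point): The tip of the burr, 158 mm from the grinder's origin along the grinder's x.
- rest: Grey metal rest, screwed down: base plate 170 x 90 x 6 mm, two Y-shaped forks, one higher, with V notches (sides at 45 degrees). Origin under the plate's centre, on the bench; x level along the rest to the LOW fork (burr end), z up. The barrel lies in both notches, its axis falling 18 degrees towards +x, its two 50 mm square collars outside the forks.
- rest_seat (a point): Seat point, 80 mm above the rest's origin: where the grinder's origin lies when parked and centred. Forks 12 mm thick stand 42 mm either side of it along the sloped axis, 72 mm clear between them for the fingers; notches 56 mm wide at the top, which is level with the lying axis. Centred, the collars have 12 mm to spare at each fork; the grinder may slide down until the housing meets the high fork.
- charger: Grey plastic battery charger, screwed down, body 130 x 100 mm and 40 mm high, with one upright well (44 x 60 mm outside) rising to 64 mm. Origin on the bench under the well's axis; the body reaches 84 mm towards -x, 46 mm towards +x, 50 mm either way in y. Lips at the well's y sides lock the pack's catches.
- charger_rim (a point): Centre of the rim of the charger's well, 64 mm above the bench.
- pack: Charged battery pack, about 0.2 kg, upright in the charger's well. Origin at the foot of its stem, 14 mm above the bench when seated; z up, y to the left catch, x and y as the charger's. Stem 30 x 35 mm, z 0 to 50 mm, in the well with 2 mm play; cap 46 x 41 mm, z 50 (on the rim) to 86 mm. Hooks on the stem lock it under the well's lips unless both catches are in.
- pack_pinch (a point): Point midway between the catches, on the pack's axis 70 mm above its origin (20 mm above the charger's rim): the height to pinch at, from above, fingers closing along the pack's y. Each ribbed catch is 22 mm wide (x), 24 mm high (pack z 56 to 80 mm). 54 mm over both when out, 43 mm when fully in, 1 mm proud of the cap.
- catch_left (a joint): Travel of the catch on the pack's +y side, m: 0 out (locked), 0.0055 fully in (hook free from about 0.004); sprung, 3 N to start it, 8 N fully in.
- catch_right (a joint): The same for the catch on the pack's -y side.
- flat_pack: The flat battery pack taken from the grinder, same shape, standing upside down on its cap on the bench, stem up, 86 mm high. Not to be used. Origin under its middle.
- pencil: Flat carpenter's pencil on the bench, 165 x 14 x 7 mm. Leave alone.
- brush: Wooden wire brush, 250 x 26 x 30 mm, origin at its middle. Leave alone.
- wax_jar: Glass jar of wax, 68 mm across, 62 mm high. Leave alone.
- bronze: Small curved bronze casting on a 34 x 60 mm foot, 95 mm high. Leave alone.
- brick_end: Broken end of a firebrick, 84 x 70 x 60 mm. Leave alone.
- sanding_block: Cork sanding block, 110 x 66 x 28 mm. Leave alone.
- tin: Round flat tin, 93 mm across, 34 mm high. Leave alone.
Mind the look-alikes: they are no part of the job. Leave any blue look-alike of the pack alone.

How it is judged (in metres and radians):
On the way, in this order (a step that is already met when the one before it is completed fails the run):
1. the grinder lies in both forks of the rest, burr end low, and has been let go (x of grinder in the frame of rest between -0.03 and 0.03 m and y of grinder in the frame of rest between -0.01 and 0.01 m and z of grinder in the frame of rest between 0.068 and 0.092 m and y of burr_tip in the frame of rest between -0.02 and 0.02 m and angle between grinder's own x axis and vertical between 1.795 and 1.975 rad and linear speed of grinder below 0.02 m/s and contact force between grinder and the fingers below 0.1 N and contact force between grinder and the arm below 0.1 N and contact force between grinder and rest above 2.5 N), for 0.3 s.
2. both catches are pinched in while the pack still stands in the charger (value of joint each of catch_left, catch_right above 0.0042 m and z of pack in the frame of charger below 0.022 m and contact force between pack and the fingers above 4 N), for 0.05 s.
At the end, for the whole second after the job is handed in: Pack held by the fingers, both catches in over 4.2 mm, upright within 17 deg, foot 36 mm or more above the well rim, within 120 mm of the well sideways, still, touching nothing else. Grinder at rest in the rest, untouched, within 30 mm along, 10 mm across, 12 mm in height, burr end low (18 +-5 deg) (all of step 1 and value of joint each of catch_left, catch_right above 0.0042 m and height (world z) of pack above 0.1 m and angle between pack's own z axis and vertical below 0.3 rad and horizontal distance between pack and charger_rim below 0.12 m and linear speed of pack below 0.03 m/s and contact force between pack and the fingers above 4 N and contact force between pack and charger below 0.1 N and contact force between pack and grinder below 0.1 N and contact force between pack and rest below 0.1 N and contact force between pack and flat_pack below 0.1 N and contact force between pack and pencil below 0.1 N and contact force between pack and brush below 0.1 N and contact force between pack and wax_jar below 0.1 N and contact force between pack and bronze below 0.1 N and contact force between pack and brick_end below 0.1 N and contact force between pack and sanding_block below 0.1 N and contact force between pack and tin below 0.1 N); the arm keeps its last pose, push and grip.
It fails at once if the burr touches something (contact force between burr and anything else above 0.5 N).
It fails at once if another thing on the bench is moved by more than 4 cm (distance of any of flat_pack, pencil, brush, wax_jar, bronze, brick_end, sanding_block, tin from where it was at the start of the episode above 0.04 m).
It also fails if it takes over 54 s, if anything falls off the work surface, if the arm or the gripper's body presses on something with over 40 N, if the wrist force passes 120 N, or if a joint passes its speed limit or range.

## Working session

There is one attempt and no reset: what is moved stays moved. The work goes in short steps, Python scripts to look and compute and a tool call to move; the robot and the scene stay as the last step left them, time stands still between calls to the robot, and variables do not carry over. Pictures are saved under pics/ and viewed, at most 10 in all, crops included, and the job is handed in when it is done.

Besides the shell and the picture viewer there is one more tool, called as name(argument=value, ...), one argument or row to a line, values as JSON. move_arm: Moves the arm, as the interface text tells. Scaled input: -1 to 1 covers 0.15 m each way for a shift and pi/2 rad each way for a turn. Its arguments: {"type":"object","properties":{"moves":{"type":"array"},"claw":{"type":"number"}},"required":["moves"]}

```bash
mkdir -p pics
cat > h.py <<'E'
import numpy as np, cv2
from cell import monitor, viewer, order, env
def shot(name,fn):
    info=viewer.camera_info(name); im=viewer.read_camera(name)
    cv2.imwrite(fn,im[:,:,::-1]); return np.array(info["K"]),np.array(info["camera_from_world"]),im
def cast(K,T,uv,z):
    R,t=T[:3,:3],T[:3,3]; c=-R.T@t
    d=R.T@np.linalg.inv(K)@np.array([uv[0],uv[1],1.]); return c+d*(z-c[2])/d[2]
def proj(K,T,p):
    q=K@(T[:3,:3]@np.array(p,float)+T[:3,3]); return q[:2]/q[2]
E
python3 - <<'E'
from h import *
print(monitor.state())
for n in("scene","top"):
    K,T,im=shot(n,f"pics/{n}0.png"); np.savez(f"{n}0.npz",K=K,T=T,im=im)
    print(n,K.round(1).tolist(),(-T[:3,:3].T@T[:3,3]).round(), T[:3,:3].round(3).tolist())
E
```

```text
{'t': 0.0, 'joints': array([-1.36959826e+00,  4.91595916e-01,  1.55944300e+00,  7.38335859e-06,
        1.09168521e+00, -1.05586177e-01]), 'qvel': array([-1.23981270e-04,  7.07748322e-06, -9.24728182e-04,  8.80934429e-04,
        4.30993473e-04,  7.36971975e-04]), 'tau': array([-7.16699760e-04, -6.12655592e+01, -2.58180803e+01,  6.92380127e-02,
        4.83313180e-02, -7.46129422e-05]), 'eef_pos': array([ 188.73079545, -595.57595001,  214.04137727]), 'tcp_rot': array([-3.14046817e+00, -1.25757625e-04,  3.06780770e-01]), 'ft_force': array([0.55064892, 0.12473733, 0.35711144]), 'moment': array([0.05275691, 0.05464308, 0.00382495]), 'grip_force': 0.0, 'opening': 1.0002144094586365}
scene [[473.7, 0.0, 282.0], [0.0, 473.7, 212.8], [0.0, 0.0, 1.0]] [1360.   86. 1150.] [[-0.084, 0.996, -0.012], [0.803, 0.061, -0.593], [-0.59, -0.06, -0.805]]
top [[430.8, 0.0, 276.6], [0.0, 430.8, 207.6], [0.0, 0.0, 1.0]] [ 477.    4. 1298.] [[0.021, -1.0, 0.005], [-0.996, -0.022, -0.086], [0.086, -0.003, -0.996]]
```

View pics/top0.png

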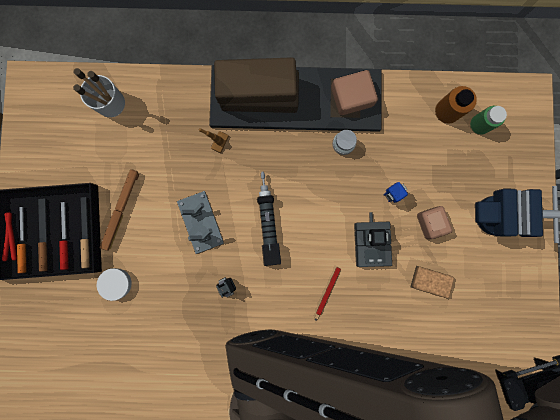

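View pics/scene0.png

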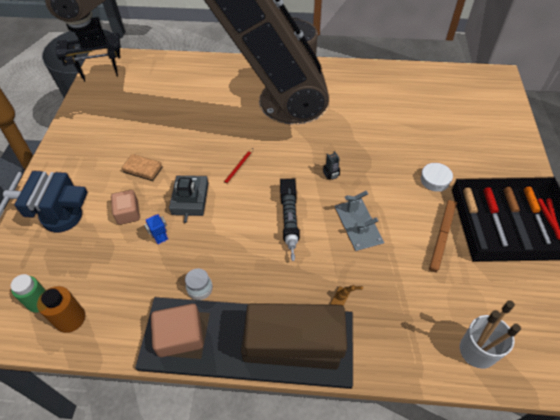

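Run:
```python
from h import *
t=cv2.imread("pics/top0.png");s=cv2.imread("pics/scene0.png")
a=cv2.resize(t[160:280,170:290],(600,600),interpolation=cv2.INTER_CUBIC)
b=cv2.resize(s[165:270,260:400],(800,600),interpolation=cv2.INTER_CUBIC)
c=cv2.resize(t[205:275,345:405],None,fx=5,fy=5,interpolation=cv2.INTER_CUBIC)
d=cv2.resize(s[165:230,160:220],None,fx=5,fy=5,interpolation=cv2.INTER_CUBIC)
cv2.imwrite("pics/a.png",a);cv2.imwrite("pics/b.png",b)
e=np.zeros((350,600,3),np.uint8);e[:,:300]=c;e[:325,300:]=d;cv2.imwrite("pics/c.png",e)
```

```text
(no output)
```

View pics/a.png

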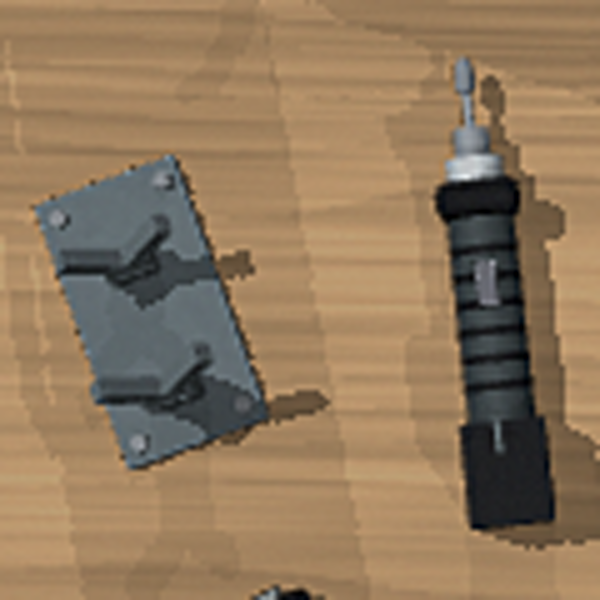

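View pics/b.png

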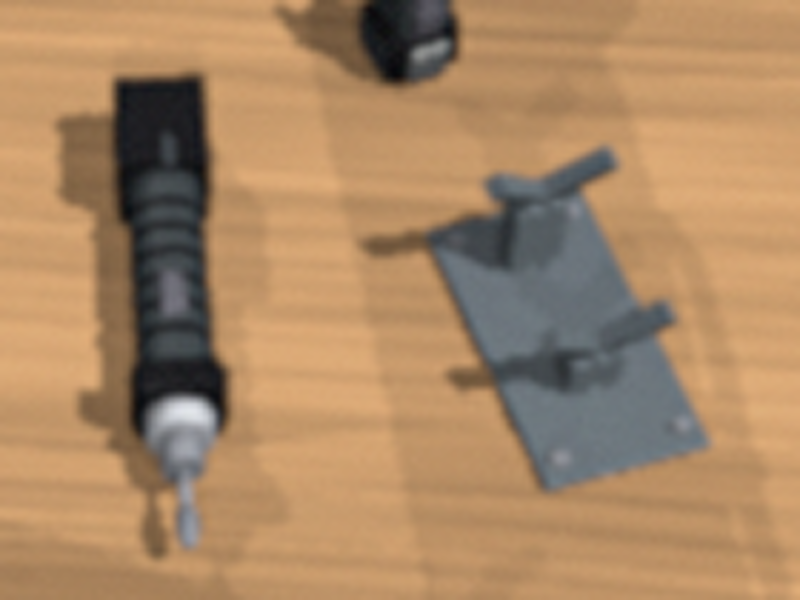

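View pics/c.png

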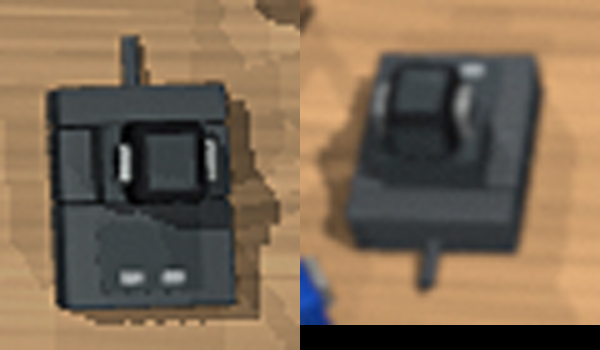

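The top and zoomed views show the grinder (top px ~267,220, burr towards +x), the rest (201,222) with its taller fork nearer the robot, and the charger with the dark pack (379,237). The pack's ribbed catches face image left and right. Next I'll measure.

Run:
```python
from h import *
from scipy.optimize import least_squares
t=np.load("top0.npz");s=np.load("scene0.npz");KT=(t["K"],t["T"]);KS=(s["K"],s["T"])
A=lambda u,v:(u/5+170-.4,v/5+160-.4)
B=lambda u,v:(u/(800/140)+260-.4,v/(600/105)+165-.4)
C=lambda u,v:(u/5+345-.4,v/5+205-.4)
D=lambda u,v:((u-300)/5+160-.4,v/5+165-.4)
def tri(a,b):
    f=lambda p:np.r_[proj(*KT,p)-a,proj(*KS,p)-b]
    r=least_squares(f,[450,0,50]);return r.x.round(1),round(np.abs(r.fun).max(),2)
# plate
pl=np.array([cast(*KT,A(*p),6)for p in[(37,207),(172,155),(268,415),(130,468)]])[:,:2]
print("plate",pl.round(),pl.mean(0).round(1)); x=(pl[0]+pl[1]-pl[2]-pl[3])/2
print(" len",np.linalg.norm(x),"wid",np.linalg.norm(pl[0]-pl[1]),"yaw x",np.arctan2(x[1],x[0]), "yaw side",np.arctan2(*(pl[0]-pl[1])[::-1])-np.pi/2)
ps=np.array([cast(*KS,B(*p),6)for p in[(705,443),(548,490),(430,235)]])[:,:2];print("plate scene",ps.round(),((ps[0]+ps[2])/2).round(1))
for n,a,b in[("nearL",(97,388),(610,155)),("nearR",(205,352),(500,187)),("farL",(60,262),(665,312)),("farR",(160,225),(575,365))]:print(n,tri(A(*a),B(*b)))
print("tip tri",tri(A(463,58),B(188,546)))
tip=cast(*KT,A(463,58),25);print("tip",tip)
for n,p,z in[("nosefront",(471,129),25),("housing mid",(512,525),35),("junction z50",(503,421),50),("barrel mid",(491,318),25),("head",(479,200),25)]:print(n,cast(*KT,A(*p),z).round(1))
print("tip scene",cast(*KS,B(188,546),25).round(1),"housing rear",cast(*KS,B(160,77),50).round(1),"barrel",cast(*KS,B(172,270),25).round(1))
cs=np.array([cast(*KT,C(*p),40)for p in[(50,92),(228,85),(236,302),(62,308)]])[:,:2]
print("charger",cs.round()); x=(cs[0]+cs[1]-cs[2]-cs[3])/2;print(np.linalg.norm(x),"yaw",np.arctan2(x[1],x[0]),"w",np.linalg.norm(cs[0]-cs[1]),cs.mean(0)+19*x/np.linalg.norm(x))
print("cap T",cast(*KT,C(172,162),100).round(1),"S",cast(*KS,D(420,95),100).round(1))
cl,cr=tri(C(124,162),D(464,105)),tri(C(211,160),D(380,97));print(cl,cr)
print("flat",cast(*KT,(226,287),70).round(),"bronze",cast(*KT,(216,140),50).round())
```

```text
plate [[602. 300.]
 [635. 220.]
 [480. 157.]
 [447. 238.]] [541.2 229.1]
 len 167.14578723670604 wid 86.72328342941309 yaw x 0.3824021046785996 yaw side 0.3943375433621863
plate scene [[604. 298.]
 [637. 219.]
 [483. 158.]] [543.3 228. ]
nearL (array([493. , 242. ,  93.7]), np.float64(0.24))
nearR (array([514.4, 185.5,  89.2]), np.float64(0.58))
farL (array([565.2, 271.8,  62.6]), np.float64(0.36))
farR (array([589.1, 224.1,  45. ]), np.float64(1.66))
tip tri (array([695.1,  45.1,  26.2]), np.float64(0.12))
tip [695.24562163  45.47257721  25.        ]
nosefront [652.6  39.7  25. ]
housing mid [419.5  10.   35. ]
junction z50 [479.6  16.4  50. ]
barrel mid [540.2  25.1  25. ]
head [610.2  33.9  25. ]
tip scene [694.4  44.7  25. ] housing rear [421.6  10.1  50. ] barrel [530.4  24.7  25. ]
charger [[ 546. -229.]
 [ 552. -333.]
 [ 426. -338.]
 [ 420. -237.]]
125.7622940269387 yaw 0.04856204360147437 w 104.45787500052053 [ 504.93327417 -283.17829429]
cap T [ 504.9 -285.9  100. ] S [ 507.6 -285.   100. ]
(array([ 504.5, -261.5,   89.4]), np.float64(0.0)) (array([ 506.6, -309.3,   94.8]), np.float64(0.15))
flat [356. 138.  70.] bronze [781. 183.  50.]
```

move_arm(
  moves=[0,0,0,0.115,0.237,-0.318,0,0,0.237,-0.318,0,0,0.237,-0.318,0,0,0.237,-0.318,0,0,0.237,-0.318,0,0,0.237,-0.318,0,0,0.237,-0.318,0,0,0.237,-0.318,0,0,0.237,-0.318,0,0],
  claw=95,
)

```text
t: 1.35
eef_pos: [452.8, -127.9, 214.6]
tcp_rot: [3.141, -0.0, 0.126]
ft_force: [-0.6, -1.2, 0.2]
opening: 1.002
grip_force: 0.0
```

move_arm(
  moves=[0.237,-0.318,0,0,0.237,-0.318,0,0,0.237,-0.318,0,0,0,0,0,0,0,0,0,0],
)

```text
t: 1.98
eef_pos: [539.5, 25.6, 214.2]
tcp_rot: [3.142, 0.001, 0.127]
ft_force: [0.2, 0.1, 0.8]
opening: 1.001
grip_force: 0.0
```

Run:
```python
from h import *
K,T,im=shot("wrist","pics/w1.png"); np.savez("w1.npz",K=K,T=T,im=im)
print(proj(K,T,[538.5,25.3,25]),proj(K,T,[695,45.3,25]),proj(K,T,[419.5,10,25]))
```

```text
[282.25067734 190.70449422] [282.08644964  16.23735915] [282.43956041 300.69455299]
```

View pics/w1.png

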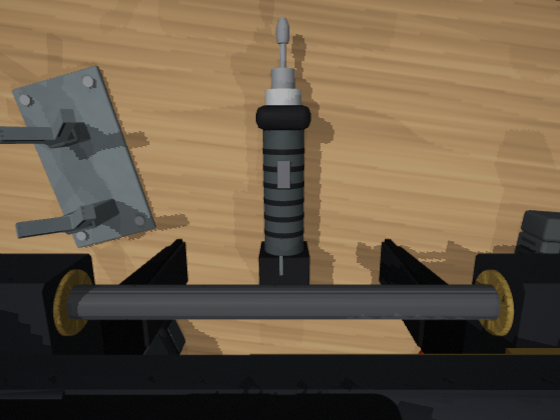

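The wrist picture shows the grinder at columns 283–284 with its burr tip at (282,16), which matches the prediction. I'll descend and grip.

move_arm(
  moves=[-0.007,0,0.3,0,0,0,0.3,0,0,0,0.3,0,0,0,0.3,0,0,0,0.12,0,0,0,0.06,0,0,0,0,0,0,0,0,0],
)

```text
t: 3.02
eef_pos: [539.4, 25.2, 8.6]
tcp_rot: [3.141, -0.001, 0.126]
ft_force: [-0.5, -0.1, 0.0]
opening: 0.998
grip_force: 0.0
```

move_arm(
  moves=[0,0,0,0,0,0,0,0,0,0,0,0,0,0,0,0,0,0,0,0,0,0,0,0,0,0,0,0],
  claw=20,
)

```text
t: 3.9
eef_pos: [538.9, 25.5, 7.6]
tcp_rot: [3.141, 0.0, 0.126]
ft_force: [-0.4, -0.4, -0.7]
opening: 0.414
grip_force: 30.0
```

move_arm(
  moves=[0,0,-0.1,0,0,0,-0.2,0,0,0,-0.25,0,0,0,-0.25,0,0,0,-0.2,0,0,0,0,-0.083,0,0,0,-0.083,0,0,0,0],
)

```text
t: 4.9
eef_pos: [538.5, 25.6, 158.2]
tcp_rot: [3.142, 0.0, 0.386]
ft_force: [0.3, -0.6, -5.9]
opening: 0.413
grip_force: 30.0
```

move_arm(
  moves=[0.106,-0.249,0,0,0.106,-0.249,0,0,0.106,-0.249,0,0,0.106,-0.249,0,0,0.106,-0.251,0,0,0,0,0,0,0,0,0,0],
)

```text
t: 5.78
eef_pos: [541.6, 228.6, 157.5]
tcp_rot: [3.141, 0.001, 0.385]
ft_force: [-0.6, -0.5, -4.7]
opening: 0.416
grip_force: 30.0
```

Run:
```python
from h import *
s=monitor.state();print(s["eef_pos"],s["tcp_rot"],s["grip_force"])
K,T,im=shot("wrist","pics/w2.png"); np.savez("w2.npz",K=K,T=T,im=im)
z=s["eef_pos"][2]+19
d=np.array([np.cos(.386),np.sin(.386),0]);o=s["eef_pos"]*[1,1,0]+[0,0,z]
print("tip exp",proj(K,T,o+158*d),"head",proj(K,T,o+60*d))
l=np.array([-d[1],d[0],0]);r=np.array([542.2,228.7,6])
for a,b in[(85,45),(85,-45)]:print("corner exp",proj(K,T,r+a*d+b*l))
for b in(28,-28):print("lowfork tip exp",proj(K,T,np.array([542.2,228.7,67])+40*d+b*l))
```

```text
[541.59849614 228.58109243 157.51324547] [3.14145194e+00 8.33379460e-04 3.85402792e-01] 29.987064599990845
tip exp [ 279.23727585 -154.83338811] head [280.0253764  138.45076424]
corner exp [228.18065735  97.16358382]
corner exp [335.67587931  97.07508661]
lowfork tip exp [242.02068606 158.68563382]
lowfork tip exp [321.31962028 158.63568907]
```

View pics/w2.png

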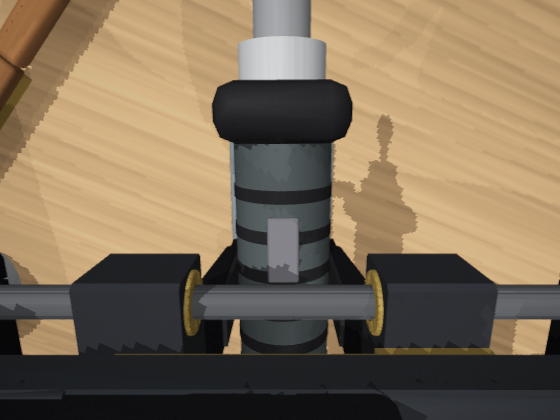

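The grinder hangs level and centred, with its head at columns 213–352, and it hides the plate as expected. I'll lower it onto the high fork.

move_arm(
  moves=[0,0,0.2,0,0,0,0.2,0,0,0,0.08,0,0,0,0.03,0,0,0,0,0,0,0,0,0],
)

```text
t: 6.58
eef_pos: [542.4, 228.9, 82.0]
tcp_rot: [3.141, -0.001, 0.387]
ft_force: [-0.9, 0.2, -4.6]
opening: 0.419
grip_force: 30.0
```

move_arm(
  moves=[0,0,0.02,0,0,0,0.02,0,0,0,0,0],
)

```text
t: 6.95
eef_pos: [542.5, 229.2, 75.4]
tcp_rot: [-3.142, -0.002, 0.387]
ft_force: [2.0, 3.6, 0.2]
opening: 0.416
grip_force: 30.0
```

move_arm(
  moves=[0,0,0.013,0,0,0,0.013,0,0,0,0,0],
)

```text
t: 7.32
eef_pos: [542.4, 229.2, 71.3]
tcp_rot: [-3.141, -0.001, 0.387]
ft_force: [3.5, 5.2, -1.0]
opening: 0.414
grip_force: 30.0
```

move_arm(
  moves=[0,0,0.013,0,0,0,0.013,0,0,0,0,0],
)

```text
t: 7.7
eef_pos: [542.3, 229.2, 67.3]
tcp_rot: [-3.141, -0.001, 0.387]
ft_force: [2.5, 4.3, -0.5]
opening: 0.416
grip_force: 30.0
```

move_arm(
  moves=[0,0,0.013,0,0,0,0.013,0,0,0,0,0],
)

```text
t: 8.07
eef_pos: [542.2, 229.2, 63.4]
tcp_rot: [-3.141, -0.001, 0.387]
ft_force: [1.6, 5.5, -0.6]
opening: 0.415
grip_force: 30.0
```

move_arm(
  moves=[0,0,0.01,0,0,0,0,0],
)

```text
t: 8.32
eef_pos: [542.2, 229.3, 62.7]
tcp_rot: [-3.141, -0.001, 0.387]
ft_force: [-0.5, 5.0, 7.3]
opening: 0.415
grip_force: 30.0
```

Run:
```python
from h import *
ims=[cv2.resize(shot(n,f"pics/{n}1.png")[2][c],(400,400),interpolation=cv2.INTER_CUBIC) for n,c in(("scene",np.s_[160:280,300:420]),("top",np.s_[130:270,150:290]))]
cv2.imwrite("pics/d.png",np.hstack(ims)[:,:,::-1])
```

```text
(no output)
```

View pics/d.png

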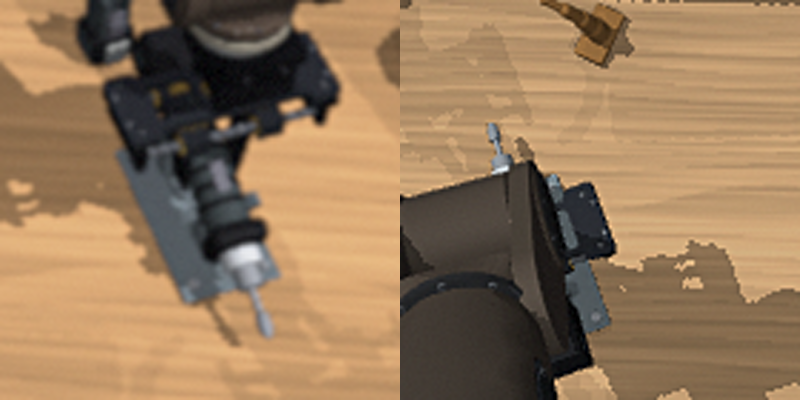

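The grinder lies sloped in both forks with the burr low and free, and the force rose as it seated. I'll release it and rise.

move_arm(
  moves=[0,0,0,0,0,0,0,0,0,0,0,0,0,0,0,0,0,0,0,0],
  claw=80,
)

```text
t: 9.05
eef_pos: [541.9, 228.7, 61.8]
tcp_rot: [3.141, 0.0, 0.387]
ft_force: [-0.4, -0.3, 0.1]
opening: 0.831
grip_force: 0.0
```

move_arm(
  moves=[0,0,-0.1,0,0,0,-0.2,0,0,0,-0.3,0,0,0,-0.3,0,0,0,-0.2,0,0,0,0,0],
)

```text
t: 9.8
eef_pos: [542.6, 229.0, 230.1]
tcp_rot: [3.141, -0.005, 0.387]
ft_force: [-0.3, -0.0, -0.8]
opening: 0.841
grip_force: 0.0
```

Run:
```python
from h import *
K,T,im=shot("wrist","pics/w3.png"); np.savez("w3.npz",K=K,T=T,im=im)
o=np.array([542.2,229,80]);d=np.array([np.cos(.386)*np.cos(.314),np.sin(.386)*np.cos(.314),-np.sin(.314)])
print("tip exp",proj(K,T,o+158*d),"head top exp", proj(K,T,o+60*d),proj(K,T,o),monitor.state()["eef_pos"])
```

```text
tip exp [281.92799164  28.72191462] head top exp [281.79884644 132.9160741 ] [281.7169326  199.00404016] [541.99296315 228.8164995  228.26374841]
```

View pics/w3.png

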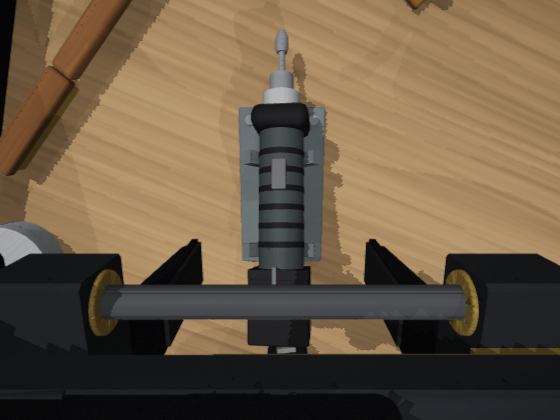

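The tip is at (282,30) and the prediction was (282,29), so the grinder is seated. On to the pack.

move_arm(
  moves=[0,0,0,0.11,0,0,0,0.1045,-0.052,0.4,0,0,-0.052,0.4,0,0,-0.052,0.4,0,0,-0.052,0.4,0,0,-0.052,0.4,0,0,-0.052,0.4,0,0,-0.052,0.4,0,0,-0.051,0.4,0,0],
  claw=95,
)

```text
t: 11.1
eef_pos: [502.9, -255.5, 226.0]
tcp_rot: [-3.141, 0.001, 0.05]
ft_force: [1.2, 0.2, -0.5]
opening: 0.998
grip_force: 0.0
```

move_arm(
  moves=[0,0.211,0,0,0,0,0,0,0,0,0,0],
)

```text
t: 11.48
eef_pos: [505.0, -284.5, 226.2]
tcp_rot: [-3.14, 0.001, 0.05]
ft_force: [-0.7, 0.5, -0.3]
opening: 0.997
grip_force: 0.0
```

Run:
```python
from h import *
s=monitor.state();print(s["eef_pos"],s["tcp_rot"])
K,T,im=shot("wrist","pics/w4.png"); np.savez("w4.npz",K=K,T=T,im=im)
for p in[(505.5,-285,100),(505.5,-258,84),(505.5,-312,84)]:print(proj(K,T,p))
```

```text
[ 504.97792298 -284.45922982  226.15357966] [-3.14042117e+00  1.34651017e-03  5.00466828e-02]
[282.64490435 203.30013217]
[251.64191408 197.68726435]
[313.71229221 200.74384148]
```

View pics/w4.png

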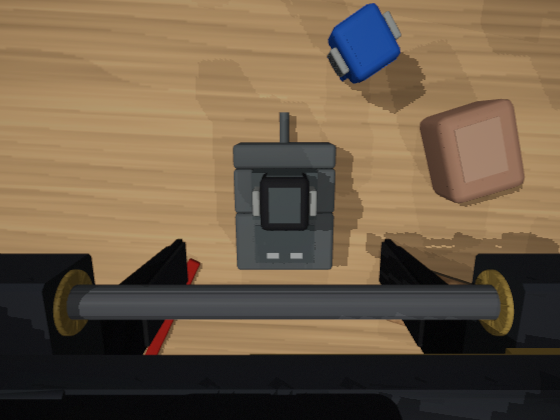

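The cap is centred at (284.5,203), about 1 mm towards -y of my estimate, and the yaw matches. I'll descend to the pinch height.

move_arm(
  moves=[0.002,0.008,0.3,0,0,0,0.3,0,0,0,0.3,0,0,0,0.1,0,0,0,0.055,0,0,0,0,0,0,0,0,0],
)

```text
t: 12.4
eef_pos: [506.2, -286.8, 70.0]
tcp_rot: [3.14, -0.002, 0.05]
ft_force: [-0.2, -0.1, 0.3]
opening: 0.997
grip_force: 0.0
```

move_arm(
  moves=[0,0,0,0,0,0,0,0,0,0,0,0,0,0,0,0,0,0,0,0,0,0,0,0],
  claw=20,
)

```text
t: 13.15
eef_pos: [505.7, -286.3, 68.9]
tcp_rot: [-3.141, 0.0, 0.05]
ft_force: [-2.3, 9.7, 11.2]
opening: 0.432
grip_force: 30.0
```

move_arm(
  moves=[0,0,0,0,0,0,0,0,0,0,0,0,0,0,0,0],
)

```text
t: 13.65
eef_pos: [505.7, -286.4, 68.9]
tcp_rot: [-3.141, 0.0, 0.05]
ft_force: [-0.9, 3.4, 5.5]
opening: 0.431
grip_force: 30.0
```

Run:
```python
from h import *
for i in range(4):
    ims=[cv2.resize(shot(n,f"pics/{n}2.png")[2][c],(400,400),interpolation=cv2.INTER_CUBIC) for n,c in(("scene",np.s_[155:245,145:235]),("wrist",np.s_[0:420,70:490]))]
    s=monitor.state();print(s["ft_force"].round(1),s["moment"].round(2),s["opening"],s["grip_force"])
cv2.imwrite("pics/e.png",np.hstack(ims)[:,:,::-1])
```

```text
[-0.2  2.3  5.9] [0.49 0.22 0.01] 0.43039632290855245 30.00087171792984
[-1.   2.2  5.1] [0.5  0.19 0.03] 0.4297173907808624 30.000778287649155
[-0.8  2.2  4.6] [ 0.49  0.2  -0.01] 0.43207791469677026 30.00076934695244
[-1.8  2.6  5.6] [ 0.48  0.16 -0.03] 0.42877238200009954 30.000746101140976
```

View pics/e.png

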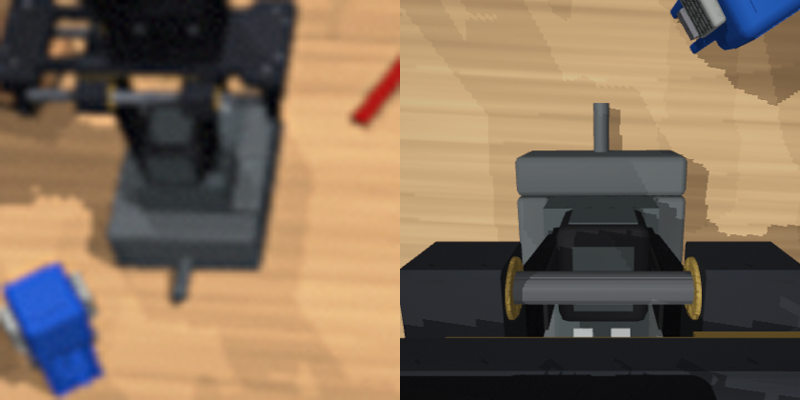

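The pads are centred on the pack and squeezed well in, down to about 41 mm. I'll lift gently and watch the force.

move_arm(
  moves=[0,0,-0.02,0,0,0,-0.02,0,0,0,-0.02,0,0,0,0,0],
)

```text
t: 14.55
eef_pos: [505.8, -286.6, 77.9]
tcp_rot: [3.141, -0.0, 0.05]
ft_force: [0.0, 0.3, -1.7]
opening: 0.43
grip_force: 30.0
```

move_arm(
  moves=[0,0,-0.05,0,0,0,-0.1,0,0,0,-0.15,0,0,0,-0.15,0,0,0,-0.15,0,0,0,-0.12,0,0,0,-0.06,0,0,0,-0.03,0,0,0,0,0,0,0,0,0],
)

```text
t: 15.8
eef_pos: [505.5, -286.4, 198.6]
tcp_rot: [-3.141, 0.001, 0.05]
ft_force: [-0.5, -1.0, -1.9]
opening: 0.428
grip_force: 30.0
```

move_arm(
  moves=[0,0,0,0,0,0,0,0,0,0,0,0,0,0,0,0],
)

```text
t: 16.3
eef_pos: [505.7, -286.5, 199.1]
tcp_rot: [3.142, 0.0, 0.05]
ft_force: [-0.2, 0.0, -0.5]
opening: 0.43
grip_force: 30.0
```

Run:
```python
from h import *
c=np.s_[125:245,130:250]
a=cv2.resize(shot("scene","pics/s3.png")[2][c],(400,400),interpolation=cv2.INTER_CUBIC)
b=cv2.resize(cv2.imread("pics/s3.png")[160:280,300:420],(400,400),interpolation=cv2.INTER_CUBIC)
cv2.imwrite("pics/f.png",np.hstack([a[:,:,::-1],b]))
s=monitor.state();print(s["t"],s["ft_force"].round(1),s["opening"],s["grip_force"],abs(s["qvel"]).max())
```

```text
16.35 [ 0.7  0.5 -1.9] 0.4298475812285409 29.99956324696541 0.0019883524262291874
```

View pics/f.png

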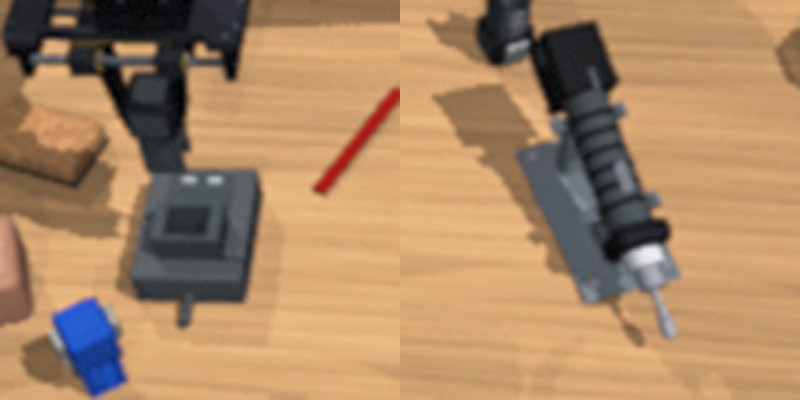

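The pack hangs upright above the empty well, and the grinder lies in its rest. I'll hand in.

```bash
python3 -c "
from cell import order
print(order.job_done())"
```

```text
the job is handed in; nothing more can be done
None
```

I handed the job in at about 16 s: the grinder lies let go in both forks with its burr low, and the pack is held upright by its pinched catches about 80 mm above the charger's rim; the hand-in returned no verdict.

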